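# Tealight into the hurricane glass with tongs

### The arm

A 6-joint arm with a two-finger parallel gripper is mounted at the origin on the work surface. World frame = base frame: x ahead of the robot, y to its left, z up, the work surface at z = 0. Lengths are in mm, angles in rad, forces in N, time in s.
With the tool pointing down it reaches from about 400 to 925 mm from the base axis. Payload 3.4 kg.
Tool frame: the origin (TCP) lies at the centre of the arm's flange, where the gripper is bolted on; the fingertips stand 173 mm ahead of it and the grasp point (between the pads) lies 155 mm ahead of it; z points along the fingers, y is the line along which they close (so a half turn about z gives the same grasp; the last joint's range is limited). The gripper opens to 85 mm and grips with 20 to 120 N. Pads are 22 mm wide; open, the fingers measure 114 mm over their backs; the gripper's body (76 mm by 85 mm) begins 54 mm behind the grasp point. The pads swing forward as they close: fully open they stand 13 mm farther back than shut.
Start: joints at [-0.073, 0.307, 1.506, -0, 1.328, -0.073], TCP at [575.007, -0.025, 404.705] pointing down, gripper open.
Joint ranges: [-3.12, 3.12], [-1.05, 2.28], [0.14, 2.33], [-1.42, 4.57], [0.1, 2.73], [-2.68, 2.68]. Speed limits (rad/s): [2.57, 2.57, 3.14, 3.14, 3.14, 3.14].

### API

Orientations are given as a 3x3 rotation matrix whose columns are the frame's x, y, z axes.
In Python, from workcell import ctrl gives the robot as it stands.
- The arm moves only by the tool apply_moves, never from a script. Its argument "increments" is a list that holds one entry, the list of rows, each a list of 7 numbers: the shift along the tool's x, y, z in cm, then the turn, a rotation vector about the tool's x, y, z in rad, then the closure, from 0 (fully open) to 1 (shut). In form: [[[tx, ty, tz, wx, wy, wz, hand], ...]]. A call has 1 to 12 rows; each row is the pose to reach, as a shift and turn from the pose commanded when the call began, along the tool's axes at that moment; what a row does not reach only later rows make up. A row lasts 1/12 s, in which the tool goes at most 41.7 mm and 7.16 degrees, less where a joint would pass 70% of its speed; a pose out of reach is approached as far as the arm can. A call with a gripper value outside its range is refused whole. The fingers move at their own pace and stop on an object; "grip_force" is the grip in N (left out, the last holds). Time passes only in rows, so rows that repeat a pose let the fingers close. It gives the time, the measured TCP pose, the force, the opening and the grip force at its end, in the units of the state.
- ctrl.read_state(): the state, without advancing time (a new reading comes with each control period).
- ctrl.grab_frame(name): name is "scene" or "side" or "wrist"; returns a dict with "frame" (384x512x3 uint8, red, green, blue), "mtx" (3x3 intrinsics, pixels), "rvec" (rotation vector, rad) and "tvec" (3), from world to camera coordinates, as OpenCV has them; the wrist camera has in their place "hand_eye" (4x4, takes a point from camera to tool coordinates, whose origin is the TCP and whose axes are the flange's). Camera axes: x right, y down, z forward; pixel columns grow to the right and rows downward; lengths in mm; the calibration is good to about 2 mm. A picture is of the moment at which its call begins: read the wrist's pose just before it. There is no depth.
- ctrl.hand_in(): hands the job in; it is judged then, once.
The state is a dict: "time": time; "q": joint angles; "joint_vel": joint speeds; "joint_efforts": joint torques, N m; "eef_pos": TCP position; "ee_rot": TCP orientation; "wrist_force": force on the tool from outside, world axes, zero at the start; "moment": the same for the moment, N m; "width": opening from 0.0 (shut) to 1.0 (fully open); "finger_force": force on a finger pad.
Only numpy, scipy, OpenCV 4.12 (cv2) and the standard library are available. Lean on these libraries where they do the work, as an engineer would, in place of code of your own. Each camera call takes 0.05 s, during which the arm holds its last target. There are 200 camera calls.

### The job

Take the spring tongs out of their caddy, use them to lift the one tall tealight off the tray, and set it down into the recess of the wooden plate at the bottom of the hurricane glass, upright and fully home, before letting it go; then stand the tongs back in their caddy, jaws down. The plate has slid off-centre in the glass, so feel for the recess with the held tealight: a light touch only, never pressing hard on plate or glass. Handle the tealight only with the tongs, and leave the two short tealights and the other things on the table where they are.

Things in the scene. Friction and masses are not known exactly. Their poses are not given: they have to be found in the camera images.
- tongs_grip (a point): Steel spring tongs, 193 mm tall, 90 g, standing jaws down in the caddy: two flat arms (16 mm wide, 3 mm thick) turn on a pin at the top. This point lies midway between the arms where they are squeezed, 40 mm below the pin (whose head ends 47 mm above this point), 146 mm above the jaw tips; the arms are straight from 22 mm above to 28 mm below it. Own z up to the pin, own x the closing line.
- tongs_jaws (a point): Midway between the jaws of the tongs, half-way up them, 139 mm below tongs_grip; same axes. Each jaw is a shallow upright V cradle of 2.5 mm steel, 28 mm wide, 14 mm high (tip 7 mm below this point), that fits round a tealight. Inside, the jaws stand 75 mm apart when open (86 mm over the outsides).
- tongs_left (a joint): Turn of each arm: 0 at the open stop, 0.10 rad with the jaws on a 38 mm round. A spring opens the arms. Width over the arms at tongs_grip: 42 mm open, 34 mm on a 38 mm round; at 39 mm the jaws are 62 mm apart. Spring force there: 9 N open, 13 N at 34 mm; the jaws pinch with about 0.22 of the grip beyond that. A gripper that opens past 42 mm drops the tongs.
- caddy: Fixed open box of dark wood in which the tongs stand, 104 x 48 mm outside and 75 mm tall, walls and floor 6 mm, so the well is 92 mm (own x) by 36 mm (own y). Origin at the centre of its underside. The tongs' closing line lies along its x.
- tall_tealight_mid (a point): The tall tealight: aluminium cup with white wax, 38 mm across and 24 mm tall (the short ones are 14 mm), about 26 g, edge of the foot bevelled 1.5 mm; point at its centre, half-way up, 12 mm above its underside. It stands on the tray in one of three places, 70 to 90 mm apart in a row.
- short_tealight_a_mid (a point): Short tealight, 38 mm across, 14 mm tall, on the tray; point at its centre. To be left alone.
- short_tealight_b_mid (a point): The other short tealight, the same. To be left alone.
- tray: Fixed light wooden tray, 260 mm (own x, the row of tealights) by 96 mm, rim 12 mm high, floor 5 mm thick. Origin at the centre of its underside.
- hurricane: Fixed clear glass cylinder, open at the top, 108 mm wide outside, 98 mm clear inside, rim 120 mm high, bottom 6 mm thick. Origin at the centre of its underside, own z up.
- hurricane_floor (a point): Centre of the glass's inner floor. On it lies a round wooden plate, 86 mm across, 16 mm thick, with a round metal-bottomed recess in its middle, 40.4 mm wide and 8 mm deep (recess floor 8 mm above this point). The plate itself is not measured: it has slid to one side, its middle 3 to 6 mm off this point, in any direction.
- matchbox: Cardboard matchbox lying on the table, 54 x 36 x 16 mm. To be left alone.
- figurine: Dark turned wooden figurine standing beyond the caddy, 40 mm wide, 98 mm tall (two more stand farther back, fixed). To be left alone.
Things that resemble listed ones, but are neither listed nor needed, are in the scene too. Of the things shaped like the part that bears tongs_grip, the bare steel one is meant. Leave any blue look-alike of the part that bears tall_tealight_mid alone.

How it is judged (in metres and radians):
On the way, in this order (a step that is already met when the one before it is completed fails the run):
1. the tall tealight is held in the tongs, clear of the tray (height (world z) of tall_tealight_mid above 0.05 m and contact force between tongs and tall_tealight above 0.3 N and contact force between the fingers and tongs above 1 N), for 0.2 s.
2. the tealight, still held in the tongs, is down in the recess of the plate (z of tall_tealight_mid in the frame of hurricane below 0.03 m and horizontal distance between tall_tealight_mid and hurricane below 0.012 m and contact force between tongs and tall_tealight above 0.3 N and contact force between the fingers and tongs above 1 N).
At the end, for the whole second after the job is handed in: The tall tealight sits in the recess, upright (0.08 rad) and within 1.8 mm of fully home, let go and at rest; the tongs stand at rest in the caddy's well, jaws within 12 mm of its floor, at most 0.25 rad off upright (z of tall_tealight_mid in the frame of hurricane below 0.0278 m and horizontal distance between tall_tealight_mid and hurricane below 0.012 m and angle between tall_tealight_mid's own z axis and vertical below 0.08 rad and contact force between tongs and tall_tealight below 0.05 N and linear speed of tall_tealight below 0.02 m/s and x of tongs_jaws in the frame of caddy between -0.03 and 0.03 m and y of tongs_jaws in the frame of caddy between -0.018 and 0.018 m and z of tongs_jaws in the frame of caddy below 0.025 m and angle between tongs_grip's own z axis and vertical below 0.25 rad and linear speed of tongs below 0.03 m/s); the robot touches nothing.
It fails at once if plate or glass pressed or knocked with more than 15 N (contact force between anything else and hurricane above 15 N).
It fails at once if the tall tealight touched by the gripper or arm (contact force between any of the fingers, the arm and tall_tealight above 0.3 N).
It fails at once if a short tealight moved by more than 10 mm (distance of any of short_tealight_a_mid, short_tealight_b_mid from where it was at the start of the episode above 0.01 m).
It fails at once if another thing on the table moved by more than 10 mm (distance of any of matchbox, figurine from where it was at the start of the episode above 0.01 m).
It also fails if it takes over 72 s, if anything falls off the work surface, if the arm or the gripper's body presses on something with over 40 N, if the wrist force passes 120 N, or if a joint passes its speed limit or range.

## Working session

There is one attempt and no reset: what is moved stays moved. The work goes in short steps, Python scripts to look and compute and a tool call to move; the robot and the scene stay as the last step left them, time stands still between calls to the robot, and variables do not carry over. Pictures are saved under pics/ and viewed, at most 10 in all, crops included, and the job is handed in when it is done.

Besides the shell and the picture viewer there is one more tool, called after "Call:" in YAML: its name, and indented under it one key for each argument. apply_moves: Moves the arm, as the interface text tells. Its arguments: {"type":"object","properties":{"increments":{"type":"array"},"grip_force":{"type":"number"}},"required":["increments"]}

```bash
mkdir -p pics; ls
cat > h.py <<'E'
import numpy as np, cv2
from workcell import ctrl
def cam(name):
    s=ctrl.read_state(); f=ctrl.grab_frame(name); K=np.array(f["mtx"],float)
    if name=="wrist":
        T=np.eye(4); T[:3,:3]=np.array(s["ee_rot"]).reshape(3,3); T[:3,3]=s["eef_pos"]
        M=T@np.array(f["hand_eye"],float).reshape(4,4); R=M[:3,:3].T; t=-R@M[:3,3]
    else:
        R=cv2.Rodrigues(np.array(f["rvec"],float))[0]; t=np.array(f["tvec"],float).ravel()
    return f["frame"],K,R,t
def atz(u,v,z,K,R,t):
    d=R.T@np.linalg.inv(K)@np.array([u,v,1.]); c=-R.T@t
    return c+d*(z-c[2])/d[2]
def proj(P,K,R,t):
    p=(K@(R@np.array(P,float).reshape(-1,3).T+t[:,None])); return (p[:2]/p[2]).T
def save(n,img): cv2.imwrite(f"pics/{n}.png",img[:,:,::-1])
E
python3 - <<'E'
from h import *
s=ctrl.read_state(); print(s)
ims=[]
for n in ["scene","side","wrist"]:
    f,K,R,t=cam(n); np.savez(f"c_{n}.npz",f=f,K=K,R=R,t=t); save(n,f); print(n,K[0,0],(-R.T@t).round(),R[2].round(2))
E
```

```text
pics
{'time': 0.0, 'q': array([-7.35179611e-02,  3.07554591e-01,  1.50767965e+00,  2.79153408e-05,
        1.32842691e+00, -7.34925072e-02]), 'joint_vel': array([-0.00035649, -0.00099417, -0.00121254, -0.00244359, -0.00020068,
       -0.00118828]), 'joint_efforts': array([-2.40806599e-03, -4.57556927e+01, -2.51919490e+01, -3.95127336e-04,
        1.32516641e-02, -2.41733758e-06]), 'eef_pos': array([ 5.74645422e+02, -3.36233990e-03,  4.03788877e+02]), 'ee_rot': array([[ 3.23660320e-05,  9.99997876e-01, -2.06091073e-03],
       [ 9.99999983e-01, -3.19972781e-05,  1.78960351e-04],
       [ 1.78894027e-04, -2.06091649e-03, -9.99997860e-01]]), 'wrist_force': array([-0.50573244,  0.1275701 ,  0.56906456]), 'moment': array([ 0.04310561,  0.03051034, -0.03248977]), 'finger_force': 0.0, 'width': 1.0024364926392266}
scene 367.3261879048973 [1158.   98.  594.] [-0.8  -0.05 -0.59]
side 355.8791838574144 [270. 548. 689.] [ 0.32 -0.63 -0.71]
wrist 302.1715228014774 [575.  68. 373.] [-0.   -0.27 -0.96]
```

View pics/scene.png

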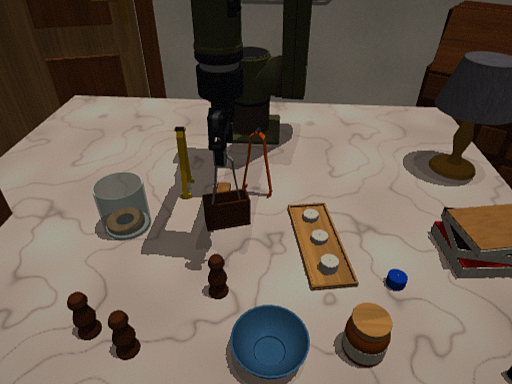

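View pics/side.png

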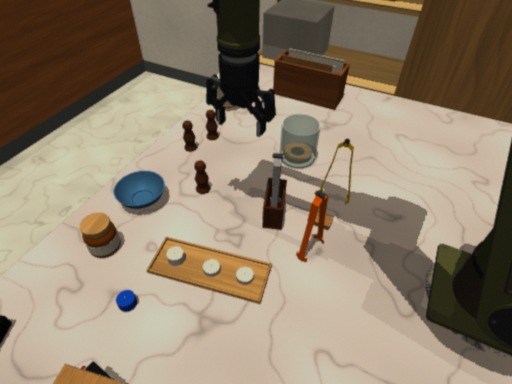

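View pics/wrist.png

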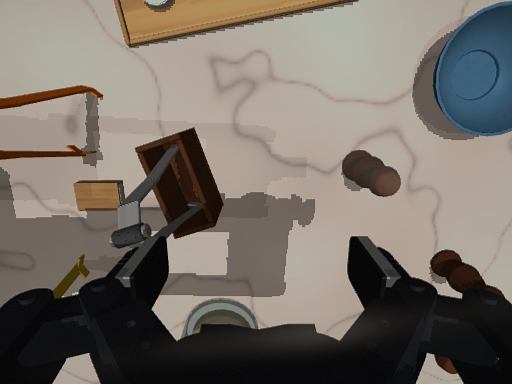

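Scene: glass rim about (121,186), caddy (228,210), bare steel tongs standing in it, tray with tall tealight at about (330,264) (the near one), short ones at (319,237) and (311,215); red and yellow look-alike tongs, matchbox at (223,188). Wrist: caddy rim corners (136,150), (193,128), (222,212), (176,236); tongs pin at about (130,235). Side: glass (300,140), tall tealight (175,255).

Run:
```python
from h import *
C={n:[np.load(f"c_{n}.npz")[k] for k in "KRt"] for n in["scene","side","wrist"]}
def P(n,u,v,z): 
    p=atz(u,v,z,*C[n]).round(1); print(n,(u,v),p); return p
print("caddy rim z75")
c=[P("wrist",*q,75) for q in[(136,150),(193,128),(222,212),(176,236)]]
for i in range(4): print(np.linalg.norm(c[i]-c[(i+1)%4]).round(1),end=" ")
print(np.mean(c,0))
print("pin z~195");P("wrist",130,235,195)
P("side",278,155,199)
print("glass rim z120"); P("scene",121,187,120);P("side",300,127,120)
print("glass base"); P("scene",127,222,6);P("side",298,156,6)
print("tall top 29");P("scene",330,261,29);P("side",175,252,29)
print("short top 19");
for q in[(319,235),(311,213)]:P("scene",*q,19)
for q in[(211,266),(244,273)]:P("side",*q,19)
print("tray");[P("scene",*q,12) for q in[(288,205),(323,203),(357,284),(312,287)]]
print("matchbox");P("wrist",99,194,16);print("fig");P("wrist",384,181,98);P("scene",218,296,0)
f=np.load("c_wrist.npz")["f"];a=cv2.resize(f[110:270,60:260],None,fx=3.5,fy=3.5,interpolation=2)
g=np.load("c_scene.npz")["f"];b=cv2.resize(g[150:290,85:165],None,fx=4,fy=4,interpolation=2)
save("crop1",a)
```

```text
caddy rim z75
wrist (136, 150) [454.6  24.5  75. ]
wrist (193, 128) [512.2  45.9  75. ]
wrist (222, 212) [537.7 -40.4  75. ]
wrist (176, 236) [487.6 -67.8  75. ]
61.4 90.0 57.1 98.0 [498.025  -9.45   75.   ]
pin z~195
wrist (130, 235) [493.6 -12.6 195. ]
side (278, 155) [486.6  -5.1 199. ]
glass rim z120
scene (121, 187) [ 528.3 -238.5  120. ]
side (300, 127) [ 516.9 -231.3  120. ]
glass base
scene (127, 222) [ 515.5 -253.4    6. ]
side (298, 156) [ 517.  -246.4    6. ]
tall top 29
scene (330, 261) [628.1 217.3  29. ]
side (175, 252) [627.7 215.4  29. ]
short top 19
scene (319, 235) [541.3 201.9  19. ]
scene (311, 213) [464.8 187.9  19. ]
side (211, 266) [541.7 204.5  19. ]
side (244, 273) [469.5 186.9  19. ]
tray
scene (288, 205) [429.  132.5  12. ]
scene (323, 203) [414.2 221.6  12. ]
scene (357, 284) [669.9 268.8  12. ]
scene (312, 287) [683.6 179.1  12. ]
matchbox
wrist (99, 194) [379.3 -38.5  16. ]
fig
wrist (384, 181) [693.4  -1.1  98. ]
scene (218, 296) [708.9  -4.    0. ]
```

View pics/crop1.png

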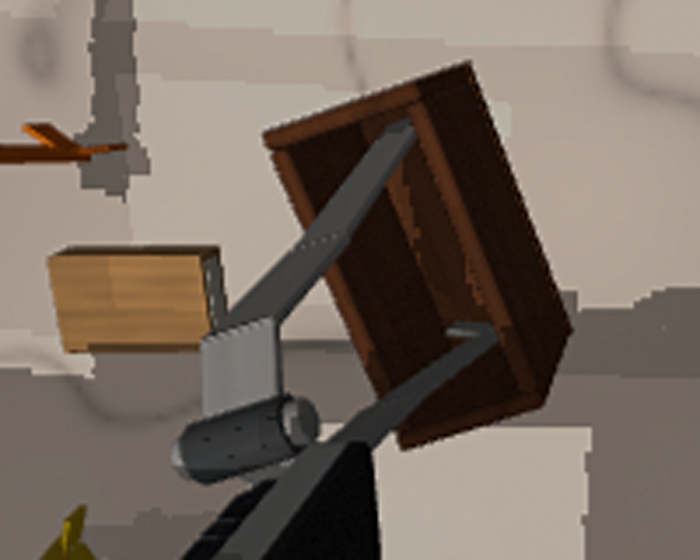

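Crop: the caddy's top outer corners, in full-image pixels, lie near (135.7,148.6), (179,134), (215.4,225) and (175,238), with the pin centre near (131,236). My earlier corners included the side wall, so I will refit.

Run:
```python
from h import *
from scipy.optimize import least_squares
C={n:[np.load(f"c_{n}.npz")[k] for k in "KRt"] for n in["scene","side","wrist"]}
px=np.array([(135.7,148.6),(179.1,134),(215.4,225),(175,238)])
def corners(p):
    c,s=np.cos(p[2]),np.sin(p[2]); L=np.array([(-52,-24),(-52,24),(52,24),(52,-24)])
    return np.c_[p[0]+c*L[:,0]-s*L[:,1],p[1]+s*L[:,0]+c*L[:,1],[75]*4]
r=least_squares(lambda p:(proj(corners(p),*C["wrist"])-px).ravel(),[490,-10,-1.28])
print(r.x.round(3),r.fun.round(1))
r2=atz(130.9,236.3,192,*C["wrist"]);print("pin",r2.round(1))
a,b=[atz(60+x/3.5,110+y/3.5,192,*C["wrist"]) for x,y in[(180,460),(313,420)]];d=b-a;print("pin axis yaw",np.arctan2(d[1],d[0]),np.linalg.norm(d))
for q in[(251,197),(270,195),(186,197)]:print("feet",atz(*q,3,*C["scene"]).round())
for q in[(258,135),(180,130)]:print("tops z190",atz(*q,190,*C["scene"]).round())
for q in[(319,198),(348,142)]:print("side tops",atz(*q,190,*C["side"]).round())
```

```text
[492.39  -15.073  -1.251] [-1.3 -0.9  0.3 -1.7  1.3  1.6 -0.2  1.6]
pin [492.7 -14.8 192. ]
pin axis yaw 0.3058951500199774 26.875429318609477
feet [391.  36.   3.]
feet [379.  85.   3.]
feet [ 404. -135.    3.]
tops z190 [397.  53. 190.]
tops z190 [ 386. -133.  190.]
side tops [367.  67. 190.]
side tops [ 368. -131.  190.]
```

Call:
apply_moves:
  increments:
    - [[-1.5,-8.25,0,0,0,1.26,0],[-1.5,-8.25,0,0,0,1.26,0],[-1.5,-8.25,0,0,0,1.26,0],[-1.5,-8.25,0,0,0,1.26,0],[-1.5,-8.25,0,0,0,1.26,0],[-1.5,-8.25,0,0,0,1.26,0],[-1.5,-8.25,0,0,0,1.26,0],[-1.5,-8.25,0,0,0,1.26,0],[-1.5,-8.25,0,0,0,1.26,0],[-1.5,-8.25,0,0,0,1.26,0],[-1.5,-8.25,0,0,0,1.26,0],[-1.5,-8.25,0,0,0,1.26,0]]
  grip_force: 30

```text
time: 1.15
eef_pos: [492.4, -15.0, 404.5]
ee_rot: [[0.951, 0.308, -0.001], [0.308, -0.951, 0.0], [-0.001, -0.0, -1.0]]
wrist_force: [0.0, -0.2, -1.0]
width: 1.001
finger_force: 0.0
```

Run:
```python
from h import *
f,K,R,t=cam("wrist"); s=ctrl.read_state(); print(s["eef_pos"],s["ee_rot"][:,1],s["q"][5])
np.savez("c_w2.npz",f=f,K=K,R=R,t=t)
save("w2",cv2.resize(f,None,fx=1.5,fy=1.5))
print(proj([[492.7,-14.8,192]],K,R,t)*1.5)
```

```text
[492.39487094 -15.01382536 404.53013795] [ 3.08866804e-01 -9.51105286e-01 -1.77020215e-04] 1.1405584297145892
[[385.33109048 322.64852729]]
```

View pics/w2.png

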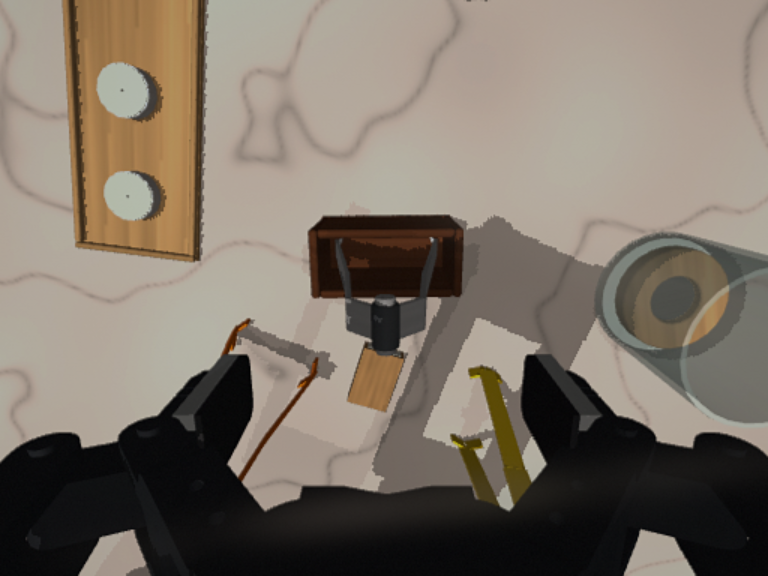

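Aligned: pin at (385,322) exactly as predicted; the glass shows its recess at about (675,298) and the tall tealight is out of view above the tray. I'll descend and squeeze partway.

Call:
apply_moves:
  increments:
    - [[0,0,3,0,0,0,0],[0,0,6,0,0,0,0],[0,0,8.5,0,0,0,0],[0,0,9.7,0,0,0,0],[0,0,9.7,0,0,0,0.4],[0,0,9.7,0,0,0,0.55],[0,0,9.7,0,0,0,0.55],[0,0,9.7,0,0,0,0.55],[0,0,9.7,0,0,0,0.55],[0,0,9.7,0,0,0,0.55],[0,0,9.7,0,0,0,0.55],[0,0,9.7,0,0,0,0.55]]
  grip_force: 40

```text
time: 2.2
eef_pos: [493.4, -15.2, 309.6]
ee_rot: [[0.952, 0.306, 0.004], [0.306, -0.952, -0.001], [0.004, 0.002, -1.0]]
wrist_force: [0.4, -0.2, 7.1]
width: 0.453
finger_force: 9.3
```

Run:
```python
from h import *
d=np.load("c_w2.npz");A=(d["K"],d["R"],d["t"])
P=lambda u,v,z:print((u,v,z),atz(u/1.5,v/1.5,z,*A).round(1))
P(675,298,20);P(672,292,0);P(676,298,14)
P(122,90,19);P(128,195,19)
s=ctrl.read_state();print(s["eef_pos"],s["width"],s["finger_force"],s["wrist_force"])
f,g=np.load("c_w2.npz")["f"],np.load("c_scene.npz")["f"]
```

```text
(675, 298, 20) [ 524.8 -252.7   20. ]
(672, 292, 0) [ 527.  -262.3    0. ]
(676, 298, 14) [ 524.5 -257.8   14. ]
(122, 90, 19) [542.7 203.   19. ]
(128, 195, 19) [469.  186.5  19. ]
[493.42795478 -15.15097813 309.64249435] 0.45263657341106267 9.29440728155896 [ 0.3662158  -0.24857735  7.11845926]
```

Call:
apply_moves:
  increments:
    - [[0,0,-1,0,0,0,0.55],[0,0,-3,0,0,0,0.55],[0,0,-6,0,0,0,0.55],[0,0,-9,0,0,0,0.55],[0,0,-12,0,0,0,0.55],[0,0,-13.2,0,0,0,0.55],[2.5,-2.2,-13.2,0,0,0.02,0.55],[5,-4.5,-13.2,0,0,0.05,0.55],[7.5,-6.7,-13.2,0,0,0.08,0.55],[10,-8.9,-13.2,0,0,0.133,0.55],[12.5,-11.2,-13.2,0,0,0.133,0.55],[15,-13.4,-13.2,0,0,0.133,0.55]]

```text
time: 3.2
eef_pos: [594.6, 160.0, 440.3]
ee_rot: [[0.984, 0.177, 0.001], [0.177, -0.984, 0.0], [0.001, -0.0, -1.0]]
wrist_force: [1.0, -0.5, -0.6]
width: 0.453
finger_force: 8.3
```

Run:
```python
from h import *
f,K,R,t=cam("wrist"); s=ctrl.read_state(); print(s["eef_pos"],s["width"],s["finger_force"],s["wrist_force"])
np.savez("c_w3.npz",f=f,K=K,R=R,t=t)
save("w3",cv2.resize(f,None,fx=1.5,fy=1.5))
p=s["eef_pos"];print(proj([[628,216.5,29],[p[0],p[1],p[2]-296.6],[p[0],p[1],p[2]-101-7]],K,R,t)*1.5)
```

```text
[597.76717934 164.77628688 439.92445228] 0.4534267077897623 8.303148142063321 [4.81091822 4.20203207 0.4422276 ]
[[325.89668176 189.68394439]
 [379.11235452 268.39934601]
 [364.14094326 487.8667774 ]]
```

View pics/w3.png

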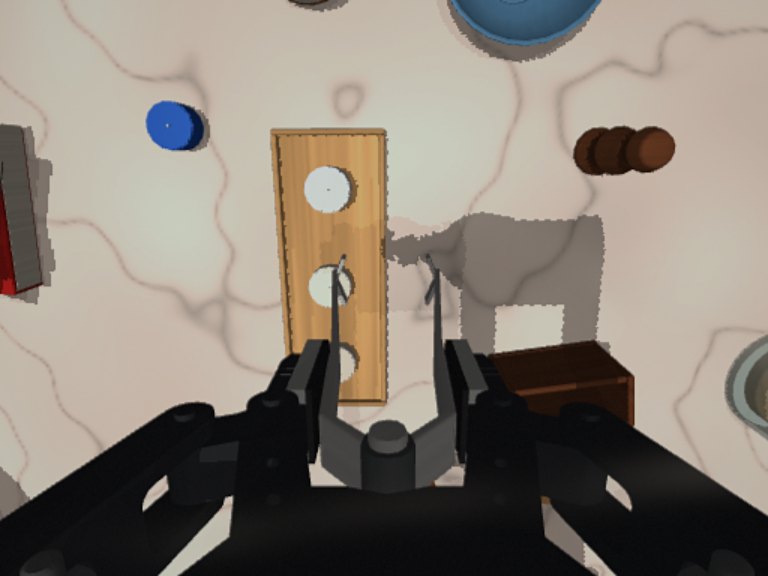

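Tongs hang upright between the pads (jaws at (341,265) and (432,270)); tall tealight at (328,189), close to the predicted (326,190).

Call:
apply_moves:
  increments:
    - [[1,-1.2,0,0,0,0,0.55],[2,-2.5,0,0,0,0,0.55],[3.1,-3.7,0,0,0,0,0.55],[4,-4.7,0,0,0,0,0.55],[4.35,-5.1,0,0,0,0,0.55],[4.35,-5.1,2,0,0,0,0.55],[4.35,-5.1,4,0,0,0,0.55],[4.35,-5.1,5,0,0,0,0.55],[4.35,-5.1,5.5,0,0,0,0.55],[4.35,-5.1,5.5,0,0,0,0.55],[4.35,-5.1,5.5,0,0,0,0.55]]

```text
time: 4.17
eef_pos: [628.3, 216.0, 385.2]
ee_rot: [[0.984, 0.176, 0.0], [0.176, -0.984, -0.0], [0.0, 0.0, -1.0]]
wrist_force: [-0.2, -0.2, -1.1]
width: 0.455
finger_force: 8.3
```

Run:
```python
from h import *
f,K,R,t=cam("wrist"); s=ctrl.read_state(); print(s["eef_pos"],s["ee_rot"][:,1],s["width"],s["finger_force"],s["wrist_force"])
np.savez("c_w4.npz",f=f,K=K,R=R,t=t)
save("w4",cv2.resize(f[100:300,130:380],None,fx=3,fy=3,interpolation=2))
p=s["eef_pos"];print((proj([[628,216.5,29],[p[0],p[1],p[2]-296.6]],K,R,t)-[130,100])*3)
```

```text
[628.49068596 216.12825321 385.81014518] [ 1.76511862e-01 -9.84298502e-01 -1.43410736e-04] 0.45238626223227585 8.296777757435581 [ 0.57699635  0.55365754 -0.55346913]
[[380.72964452 209.32968363]
 [381.70096549 249.2966289 ]]
```

View pics/w4.png

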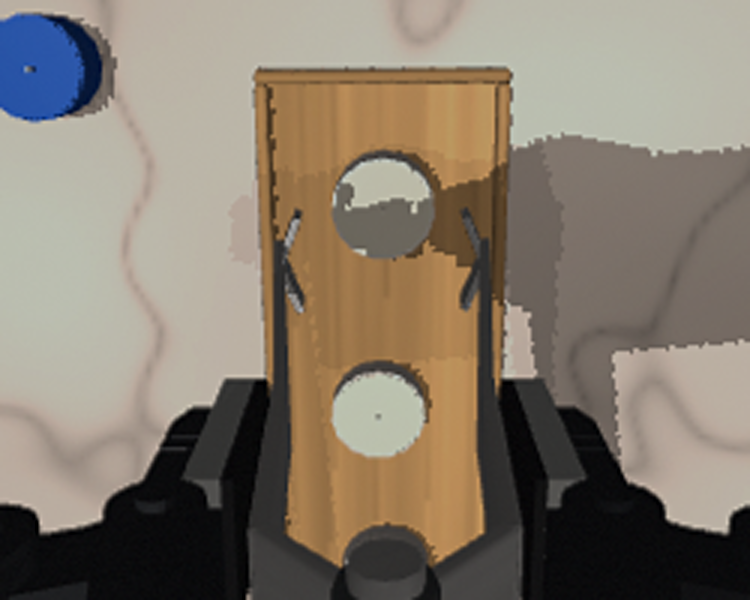

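Crop: the tealight's top is centred at (383,205) and the jaws straddle it at (298,260) and (465,260), with the middle column 382. I'll shift 1 mm and lower.

Call:
apply_moves:
  increments:
    - [[0.1,0.05,1.5,0,0,0,0.55],[0.1,0.05,3,0,0,0,0.55],[0.1,0.05,4.5,0,0,0,0.55],[0.1,0.05,5.7,0,0,0,0.55],[0.1,0.05,6.3,0,0,0,0.55],[0.1,0.05,6.6,0,0,0,0.55],[0.1,0.05,6.6,0,0,0,0.55],[0.1,0.05,6.6,0,0,0,0.55],[0.1,0.05,6.6,0,0,0,0.55]]

```text
time: 4.97
eef_pos: [629.6, 216.1, 319.7]
ee_rot: [[0.984, 0.177, 0.002], [0.177, -0.984, 0.001], [0.002, -0.0, -1.0]]
wrist_force: [0.0, 0.3, -0.2]
width: 0.451
finger_force: 8.3
```

Run:
```python
from h import *
s=ctrl.read_state(); print(s["eef_pos"],s["width"],s["finger_force"],s["wrist_force"])
f,K,R,t=cam("side"); f2,K2,R2,t2=cam("scene"); 
c=proj([[628.5,216.5,20]],K,R,t)[0].astype(int);c2=proj([[628.5,216.5,20]],K2,R2,t2)[0].astype(int);print(c,c2)
g=lambda f,c:cv2.resize(f[c[1]-50:c[1]+30,c[0]-45:c[0]+45],None,fx=4.4,fy=4.4,interpolation=2)
save("s5",np.hstack([g(f,c),g(f2,c2)]))
```

```text
[629.61847582 216.1332541  319.71943943] 0.4510051369155429 8.284934121184051 [ 0.00669437  0.26020313 -0.1547261 ]
[174 254] [329 264]
```

View pics/s5.png

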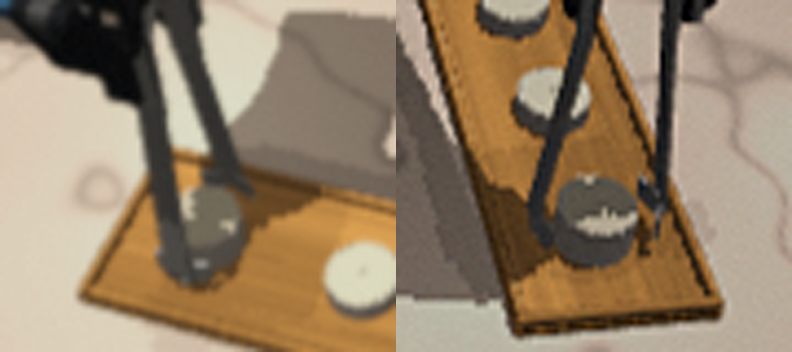

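Run:
```python
from h import *
d=np.load("c_scene.npz");A=(d["K"],d["R"],d["t"])
p=np.array([629.6,216.1]);X=np.array([.984,.177]);Y=np.array([.177,-.984])
for sgn,n in((1,"left img"),(-1,"right img")):
  for a in(-14,14):
    for z in(23.1-7,23.1+7):
      q=p+X*a+Y*sgn*(31 if 1 else 0)*.93
      print(n,a,z,((proj([[*q,z]],*A)[0]-[329-45,264-50])*4.4+[396,0]).round())
for z in(5,29):
  for a in(-19,19): print("tealight",a,z,((proj([[*(p+Y*a),z]],*A)[0]-[284,214])*4.4+[396,0]).round())
```

```text
left img -14 16.1 [526. 211.]
left img -14 30.1 [529. 190.]
left img 14 16.1 [540. 256.]
left img 14 30.1 [543. 235.]
right img -14 16.1 [643. 201.]
right img -14 30.1 [648. 181.]
right img 14 16.1 [661. 246.]
right img 14 30.1 [665. 225.]
tealight -19 5 [629. 241.]
tealight 19 5 [551. 247.]
tealight -19 29 [636. 206.]
tealight 19 29 [556. 212.]
```

Jaws sit where predicted relative to the tealight (scene offsets for both agree), so I'll squeeze and lift.

Call:
apply_moves:
  increments:
    - [[0,0,0.1,0,0,0,0.57],[0,0,0.1,0,0,0,0.6],[0,0,0.1,0,0,0,0.63],[0,0,0.1,0,0,0,0.68],[0,0,0.1,0,0,0,0.68],[0,0,0.1,0,0,0,0.68],[0,0,0.1,0,0,0,0.68],[0,0,0.1,0,0,0,0.68],[0,0,0.1,0,0,0,0.68]]
  grip_force: 60

```text
time: 5.82
eef_pos: [629.2, 216.0, 318.0]
ee_rot: [[0.984, 0.177, 0.0], [0.177, -0.984, 0.0], [0.0, -0.0, -1.0]]
wrist_force: [-0.2, 1.0, 2.0]
width: 0.386
finger_force: 59.4
```

Call:
apply_moves:
  increments:
    - [[0,0,-0.5,0,0,0,0.68],[0,0,-2,0,0,0,0.68],[0,0,-4.5,0,0,0,0.68],[0,0,-7,0,0,0,0.68],[0,0,-9.5,0,0,0,0.68],[0,0,-12,0,0,0,0.68],[0,0,-14,0,0,0,0.68],[0,0,-14.5,0,0,0,0.68],[-0.6,1.5,-14.5,0,0,0,0.68],[-1.5,3.6,-14.5,0,0,0,0.68],[-2.5,6,-14.5,0,0,0,0.68],[-3.5,8.5,-14.5,0,0,0,0.68]]

```text
time: 6.82
eef_pos: [608.8, 125.0, 460.4]
ee_rot: [[0.984, 0.178, -0.004], [0.178, -0.984, -0.001], [-0.004, 0.0, -1.0]]
wrist_force: [-0.0, -0.2, -1.9]
width: 0.387
finger_force: 59.7
```

Call:
apply_moves:
  increments:
    - [[-1,2.5,0,0,0,0,0.68],[-2.2,5.3,0,0,0,0,0.68],[-3.4,8.2,0,0,0,0,0.68],[-4.6,11.2,0,0,0,0,0.68],[-5.9,14.2,0,0,0,0,0.68],[-7.2,17.4,0,0,0,0,0.68],[-8.5,20.5,0,0,0,0,0.68],[-9.8,23.6,0,0,0,0,0.68],[-11,26.7,0,0,0,0,0.68],[-12,29,0,0,0,0,0.68],[-12.5,30.4,0,0,0,0,0.68],[-12.5,30.4,0,0,0,0,0.68]]

```text
time: 7.82
eef_pos: [538.9, -198.7, 460.6]
ee_rot: [[0.985, 0.173, -0.004], [0.173, -0.985, -0.001], [-0.004, 0.0, -1.0]]
wrist_force: [0.1, 0.4, -0.9]
width: 0.386
finger_force: 59.8
```

Run:
```python
from h import *
f,K,R,t=cam("wrist"); s=ctrl.read_state(); print(s["eef_pos"],s["width"],s["finger_force"],s["wrist_force"])
np.savez("c_w6.npz",f=f,K=K,R=R,t=t)
save("w6",cv2.resize(f[60:300,170:470],None,fx=2.5,fy=2.5,interpolation=2))
```

```text
[ 539.27390775 -197.03975411  460.74372757] 0.3842328361228375 59.765666127204895 [ 0.64417664  0.91610936 -0.50642341]
```

View pics/w6.png

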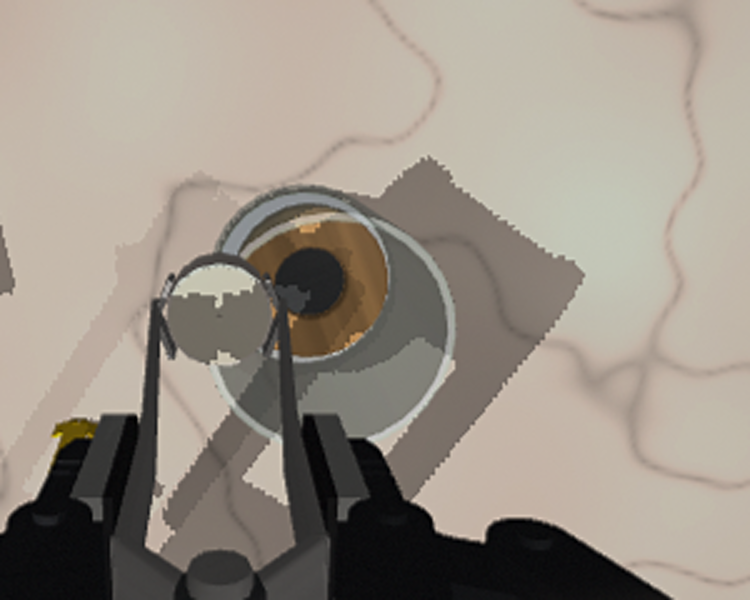

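Tealight is held level in the jaws (top centre at about (218,310) in the crop). The recess is dark at (310,282), the plate centre about (308,281), and the glass rim centre about (333,328). One picture left. I'll measure these by fitting.

Run:
```python
from h import *
d=np.load("c_w6.npz");f=d["f"];A=(d["K"],d["R"],d["t"])
s=ctrl.read_state(); p=np.array([539.27,-197.04,460.74])
g=f.astype(int).max(2)
# recess: dark blob near (294,173)
m=(g<75).astype(np.uint8); m=cv2.morphologyEx(m,cv2.MORPH_OPEN,np.ones((3,3)))
n,l,st,ce=cv2.connectedComponentsWithStats(m)
for i in range(1,n):
    if st[i,4]>100: print(st[i],ce[i].round(1))
# orange plate mask
hsv=cv2.cvtColor(f,cv2.COLOR_RGB2HSV)
o=((hsv[...,1]>110)&(hsv[...,0]<25)&(hsv[...,2]>50)).astype(np.uint8); o[:130]=0;o[215:]=0;o[:,:260]=0;o[:,340:]=0
ys,xs=np.nonzero(o);print("plate",xs.min(),xs.max(),ys.min(),ys.max())
c=max(cv2.findContours(o,0,1)[0],key=len)[:,0]
from scipy.optimize import least_squares
W=np.array([atz(u,v,22,*A) for u,v in c])[:,:2]
r=least_squares(lambda q:np.clip(np.hypot(*(W-q[:2]).T)-43,-9,9),[525,-255],loss="soft_l1",f_scale=1);print("plate fit",r.x,np.median(abs(r.fun)))
q=lambda x,y,z:atz(170+x/2.5,60+y/2.5,z,*A).round(1)
print("recess z20",q(310,282,20),"glass rim",q(333,328,120),"tealight",q(219,309,p[2]-289),"rimtop L/R",q(212,328,120),q(455,328,120))
print(s["eef_pos"])
```

```text
[102   0  42  19 542] [125.7   7.1]
[  71  144   94   43 1141] [138.1 160. ]
[493 148  19  55 588] [504.9 180.2]
[    0   159   512   225 50006] [256.4 324.8]
[  59  160   84   36 1684] [ 92.4 178.8]
plate 269 324 149 201
plate fit [ 524.25521167 -250.61889243] 9.0
recess z20 [ 523.8 -252.9   20. ] glass rim [ 526.  -250.6  120. ] tealight [ 539.3 -198.9  171.7] rimtop L/R [ 517.  -199.8  120. ] [ 535.  -301.9  120. ]
[ 539.27390775 -197.03975411  460.74372757]
```

Call:
apply_moves:
  increments:
    - [[-0.8,1.5,0,0,0,0,0.68],[-1.6,3.3,0,0,0,0,0.68],[-2.4,4.8,0,0,0,0,0.68],[-2.7,5.4,0,0,0,0,0.68],[-2.7,5.4,0,0,0,0,0.68],[-2.7,5.4,0,0,0,0,0.68],[-2.7,5.4,2,0,0,0,0.68],[-2.7,5.4,4.5,0,0,0,0.68],[-2.7,5.4,7,0,0,0,0.68],[-2.7,5.4,8.5,0,0,0,0.68],[-2.7,5.4,9,0,0,0,0.68],[-2.7,5.4,9,0,0,0,0.68]]

```text
time: 8.87
eef_pos: [523.3, -251.7, 371.1]
ee_rot: [[0.984, 0.178, -0.003], [0.178, -0.984, 0.002], [-0.003, -0.003, -1.0]]
wrist_force: [-0.6, 0.6, -0.8]
width: 0.388
finger_force: 59.9
```

Call:
apply_moves:
  increments:
    - [[0,0,1,0,0,0,0.68],[0,0,2,0,0,0,0.68],[0,0,2.6,0,0,0,0.68],[0,0,2.9,0,0,0,0.68],[0,0,2.9,0,0,0,0.68],[0,0,2.9,0,0,0,0.68]]

```text
time: 9.37
eef_pos: [523.5, -253.2, 343.7]
ee_rot: [[0.984, 0.177, -0.0], [0.177, -0.984, 0.0], [-0.0, -0.0, -1.0]]
wrist_force: [-0.0, 0.1, -0.8]
width: 0.386
finger_force: 59.8
```

Run:
```python
from h import *
s=ctrl.read_state(); print(s["eef_pos"],s["width"],s["finger_force"],s["wrist_force"],s["moment"])
f,K,R,t=cam("wrist"); np.savez("c_w7.npz",f=f,K=K,R=R,t=t); cam("side")
s=ctrl.read_state(); print(s["eef_pos"],s["wrist_force"],s["moment"])
```

```text
[ 523.51387527 -253.17864736  343.72406213] 0.38569737460056286 59.84680116176605 [-0.01963069  0.06664019 -0.81588986] [-0.06062151 -0.00987628  0.01837564]
[ 523.68462946 -253.27996895  344.16690474] [ 0.34844663 -0.08567373 -1.15675979] [ 0.03677634  0.02323888 -0.03850738]
```

Call:
apply_moves:
  increments:
    - [[0,0,0.2,0,0,0,0.68],[0,0,0.4,0,0,0,0.68],[0,0,0.5,0,0,0,0.68],[0,0,0.6,0,0,0,0.68],[0,0,0.7,0,0,0,0.68],[0,0,0.75,0,0,0,0.68],[0,0,0.75,0,0,0,0.68]]

```text
time: 10.05
eef_pos: [523.4, -253.1, 336.0]
ee_rot: [[0.984, 0.177, -0.0], [0.177, -0.984, 0.0], [-0.0, -0.0, -1.0]]
wrist_force: [-0.5, -0.4, -1.3]
width: 0.388
finger_force: 59.8
```

Call:
apply_moves:
  increments:
    - [[0,0,0.05,0,0,0,0.68],[0,0,0.1,0,0,0,0.68],[0,0,0.15,0,0,0,0.68],[0,0,0.15,0,0,0,0.68]]

```text
time: 10.38
eef_pos: [523.5, -253.1, 334.6]
ee_rot: [[0.984, 0.177, -0.0], [0.177, -0.984, 0.0], [-0.0, -0.0, -1.0]]
wrist_force: [-0.1, 0.8, -0.9]
width: 0.392
finger_force: 59.8
```

Call:
apply_moves:
  increments:
    - [[0,0,0.05,0,0,0,0.68],[0,0,0.1,0,0,0,0.68],[0,0,0.1,0,0,0,0.68]]

```text
time: 10.63
eef_pos: [523.5, -253.1, 333.6]
ee_rot: [[0.984, 0.177, -0.0], [0.177, -0.984, 0.0], [-0.0, -0.0, -1.0]]
wrist_force: [-0.2, 0.7, -1.7]
width: 0.388
finger_force: 59.8
```

Call:
apply_moves:
  increments:
    - [[0,0,0.05,0,0,0,0.68],[0,0,0.1,0,0,0,0.68],[0,0,0.1,0,0,0,0.68]]

```text
time: 10.88
eef_pos: [523.5, -253.1, 332.6]
ee_rot: [[0.984, 0.177, -0.0], [0.177, -0.984, 0.0], [-0.0, -0.0, -1.0]]
wrist_force: [0.2, -0.4, -0.5]
width: 0.386
finger_force: 59.8
```

Call:
apply_moves:
  increments:
    - [[0,0,0.05,0,0,0,0.68],[0,0,0.1,0,0,0,0.68],[0,0,0.1,0,0,0,0.68]]

```text
time: 11.13
eef_pos: [523.5, -253.1, 331.6]
ee_rot: [[0.984, 0.177, -0.0], [0.177, -0.984, 0.0], [-0.0, -0.0, -1.0]]
wrist_force: [0.2, 0.1, -0.5]
width: 0.383
finger_force: 59.8
```

Call:
apply_moves:
  increments:
    - [[0,0,0.05,0,0,0,0.68],[0,0,0.1,0,0,0,0.68],[0,0,0.1,0,0,0,0.68]]

```text
time: 11.38
eef_pos: [523.5, -253.1, 330.6]
ee_rot: [[0.984, 0.177, -0.0], [0.177, -0.984, 0.0], [-0.0, -0.0, -1.0]]
wrist_force: [-0.5, 0.2, -1.0]
width: 0.384
finger_force: 59.8
```

Call:
apply_moves:
  increments:
    - [[0,0,0.05,0,0,0,0.68],[0,0,0.1,0,0,0,0.68],[0,0,0.15,0,0,0,0.68],[0,0,0.2,0,0,0,0.68],[0,0,0.2,0,0,0,0.68]]

```text
time: 11.8
eef_pos: [523.5, -253.1, 328.6]
ee_rot: [[0.984, 0.177, -0.0], [0.177, -0.984, 0.0], [-0.0, -0.0, -1.0]]
wrist_force: [-0.1, -0.4, -1.5]
width: 0.384
finger_force: 59.8
```

Call:
apply_moves:
  increments:
    - [[0,0,0.05,0,0,0,0.68],[0,0,0.1,0,0,0,0.68],[0,0,0.1,0,0,0,0.68]]

```text
time: 12.05
eef_pos: [523.5, -253.0, 327.6]
ee_rot: [[0.984, 0.177, -0.0], [0.177, -0.984, 0.0], [-0.0, -0.0, -1.0]]
wrist_force: [0.1, 0.9, -0.9]
width: 0.386
finger_force: 59.8
```

Call:
apply_moves:
  increments:
    - [[0,0,0.03,0,0,0,0.68],[0,0,0.06,0,0,0,0.68],[0,0,0.06,0,0,0,0.68]]

```text
time: 12.3
eef_pos: [523.5, -253.1, 327.0]
ee_rot: [[0.984, 0.177, -0.0], [0.177, -0.984, 0.0], [-0.0, -0.0, -1.0]]
wrist_force: [-0.4, -0.0, -1.4]
width: 0.386
finger_force: 59.8
```

Call:
apply_moves:
  increments:
    - [[0,0,0.03,0,0,0,0.68],[0,0,0.06,0,0,0,0.68],[0,0,0.06,0,0,0,0.68]]

```text
time: 12.55
eef_pos: [523.5, -253.1, 326.9]
ee_rot: [[0.984, 0.177, 0.0], [0.177, -0.984, -0.0], [0.0, 0.0, -1.0]]
wrist_force: [-0.9, 0.2, 1.3]
width: 0.388
finger_force: 60.1
```

Contact at TCP 326.9, exactly the predicted fully-home height. Release to a partial opening.

Call:
apply_moves:
  increments:
    - [[0,0,0,0,0,0,0.62],[0,0,0,0,0,0,0.6],[0,0,0,0,0,0,0.58],[0,0,0,0,0,0,0.56],[0,0,0,0,0,0,0.55],[0,0,0,0,0,0,0.55],[0,0,0,0,0,0,0.55],[0,0,0,0,0,0,0.55]]

```text
time: 13.22
eef_pos: [523.5, -253.1, 326.4]
ee_rot: [[0.984, 0.177, -0.0], [0.177, -0.984, 0.0], [-0.0, -0.0, -1.0]]
wrist_force: [0.6, 1.0, -0.9]
width: 0.449
finger_force: 8.3
```

Run:
```python
from h import *
s=ctrl.read_state(); print(s["eef_pos"],s["width"],s["finger_force"],s["wrist_force"])
```

```text
[ 523.50777729 -253.07105953  326.43892284] 0.448855370822464 8.29487592622172 [ 0.63952888  1.02272626 -0.88776766]
```

Call:
apply_moves:
  increments:
    - [[0,0,-0.3,0,0,0,0.55],[0,0,-0.8,0,0,0,0.55],[0,0,-1.5,0,0,0,0.55],[0,0,-2.5,0,0,0,0.55],[0,0,-4.5,0,0,0,0.55],[0,0,-7,0,0,0,0.55],[0,0,-9.5,0,0,0,0.55],[0,0,-12,0,0,0,0.55],[0,0,-13,0,0,0,0.55],[0,0,-13,0,0,0,0.55],[0,0,-13,0,0,0,0.55]]

```text
time: 14.13
eef_pos: [523.3, -253.0, 456.9]
ee_rot: [[0.984, 0.177, 0.001], [0.177, -0.984, -0.001], [0.001, 0.001, -1.0]]
wrist_force: [-0.3, -0.1, -1.5]
width: 0.449
finger_force: 8.3
```

Run:
```python
from h import *
f,K,R,t=cam("wrist"); s=ctrl.read_state(); print(s["eef_pos"],s["width"],s["finger_force"],s["wrist_force"])
f2,K2,R2,t2=cam("scene")
a=cv2.resize(f[80:300,150:370],(480,480),interpolation=2); b=cv2.resize(f2[160:250,85:160],(320,384),interpolation=2)
im=np.zeros((480,800,3),np.uint8); im[:,:480]=a; im[:384,480:]=b; save("w8",im)
```

```text
[ 523.059088   -252.81697677  455.62210964] 0.4493300335117505 8.312152923317626 [-0.35988214 -0.01060632 -0.89800721]
```

View pics/w8.png

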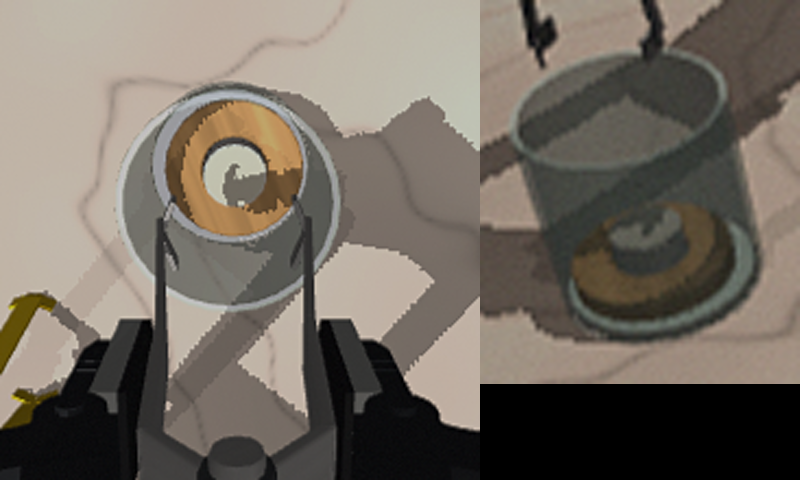

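The tealight sits level and centred in the recess (235,172) with its foot well down; the jaws are clear above the rim. Returning the tongs.

Call:
apply_moves:
  increments:
    - [[0.1,-1.5,0,0,0,0,0.55],[0.2,-3.8,0,0,0,-0.03,0.55],[0.3,-6.5,0,0,0,-0.06,0.55],[0.5,-9.5,0,0,0,-0.1,0.55],[0.7,-12.5,0,0,0,-0.133,0.55],[0.8,-15.5,0,0,0,-0.133,0.55],[0.9,-18.5,0,0,0,-0.133,0.55],[1.1,-21,0,0,0,-0.133,0.55],[1.2,-23,0,0,0,-0.133,0.55],[1.2,-23.93,0,0,0,-0.133,0.55],[1.2,-23.93,0,0,0,-0.133,0.55],[1.2,-23.93,0,0,0,-0.133,0.55]]

```text
time: 15.23
eef_pos: [492.7, -15.2, 455.8]
ee_rot: [[0.952, 0.307, -0.001], [0.307, -0.952, -0.001], [-0.001, 0.0, -1.0]]
wrist_force: [-0.4, -1.2, -0.4]
width: 0.449
finger_force: 8.3
```

Call:
apply_moves:
  increments:
    - [[0,0,1,0,0,0,0.55],[0,0,3,0,0,0,0.55],[0,0,5,0,0,0,0.55],[0,0,6,0,0,0,0.55],[0,0,6.3,0,0,0,0.55],[0,0,6.3,0,0,0,0.55],[0,0,6.3,0,0,0,0.55]]

```text
time: 15.82
eef_pos: [493.4, -16.0, 393.8]
ee_rot: [[0.952, 0.305, 0.0], [0.305, -0.952, -0.0], [0.0, 0.0, -1.0]]
wrist_force: [0.2, -0.2, -1.4]
width: 0.45
finger_force: 8.3
```

Call:
apply_moves:
  increments:
    - [[0,-0.05,0.5,0,0,0,0.55],[0,-0.05,1,0,0,0,0.55],[0,-0.05,1.5,0,0,0,0.55],[0,-0.05,2,0,0,0,0.55],[0,-0.05,2.5,0,0,0,0.55],[0,-0.05,2.5,0,0,0,0.55]]

```text
time: 16.32
eef_pos: [492.3, -14.9, 367.3]
ee_rot: [[0.952, 0.306, -0.002], [0.306, -0.952, 0.0], [-0.002, -0.001, -1.0]]
wrist_force: [-0.2, 0.5, -0.9]
width: 0.449
finger_force: 8.3
```

Call:
apply_moves:
  increments:
    - [[0,0,0.7,0,0,0,0.55],[0,0,1.5,0,0,0,0.55],[0,0,2.5,0,0,0,0.55],[0,0,3.5,0,0,0,0.55],[0,0,4.5,0,0,0,0.55],[0,0,5.2,0,0,0,0.55],[0,0,5.4,0,0,0,0.55],[0,0,5.5,0,0,0,0.55],[0,0,5.5,0,0,0,0.55]]

```text
time: 17.07
eef_pos: [492.9, -15.0, 313.3]
ee_rot: [[0.952, 0.306, -0.0], [0.306, -0.952, 0.0], [-0.0, -0.0, -1.0]]
wrist_force: [0.9, -0.2, -1.0]
width: 0.45
finger_force: 8.3
```

Inside the well with no contact; lower to the floor gently.

Call:
apply_moves:
  increments:
    - [[0,0,0.1,0,0,0,0.55],[0,0,0.2,0,0,0,0.55],[0,0,0.3,0,0,0,0.55],[0,0,0.35,0,0,0,0.55],[0,0,0.35,0,0,0,0.55]]

```text
time: 17.48
eef_pos: [492.8, -15.0, 310.1]
ee_rot: [[0.952, 0.306, 0.0], [0.306, -0.952, -0.0], [0.0, 0.0, -1.0]]
wrist_force: [0.2, 0.5, -1.1]
width: 0.452
finger_force: 8.3
```

Call:
apply_moves:
  increments:
    - [[0,0,0.05,0,0,0,0.55],[0,0,0.1,0,0,0,0.55],[0,0,0.15,0,0,0,0.55],[0,0,0.15,0,0,0,0.55]]

```text
time: 17.82
eef_pos: [493.4, -14.8, 309.7]
ee_rot: [[0.952, 0.306, 0.003], [0.306, -0.952, 0.0], [0.002, 0.001, -1.0]]
wrist_force: [-0.8, 1.5, 7.2]
width: 0.452
finger_force: 7.7
```

Floor contact at 309.7, the same height as at pickup. Open and withdraw.

Call:
apply_moves:
  increments:
    - [[0,0,-0.1,0,0,0,0.53],[0,0,-0.1,0,0,0,0.5],[0,0,-0.1,0,0,0,0.45],[0,0,-0.1,0,0,0,0.35],[0,0,-0.1,0,0,0,0.15],[0,0,-0.1,0,0,0,0],[0,0,-0.1,0,0,0,0],[0,0,-0.1,0,0,0,0],[0,0,-0.1,0,0,0,0]]

```text
time: 18.57
eef_pos: [492.8, -15.0, 309.4]
ee_rot: [[0.952, 0.306, -0.0], [0.306, -0.952, 0.0], [-0.0, -0.0, -1.0]]
wrist_force: [0.1, -0.3, 0.1]
width: 0.998
finger_force: 0.0
```

Call:
apply_moves:
  increments:
    - [[0,0,-0.5,0,0,0,0],[0,0,-2,0,0,0,0],[0,0,-4,0,0,0,0],[0,0,-7,0,0,0,0],[0,0,-10,0,0,0,0],[0,0,-13,0,0,0,0],[0,0,-14,0,0,0,0],[0,0,-14,0,0,0,0],[0,0,-14,0,0,0,0],[0,0,-14,0,0,0,0],[0,0,-14,0,0,0,0]]

```text
time: 19.48
eef_pos: [492.2, -14.9, 447.5]
ee_rot: [[0.952, 0.306, -0.004], [0.306, -0.952, 0.0], [-0.004, -0.002, -1.0]]
wrist_force: [0.2, 0.5, 0.1]
width: 0.998
finger_force: 0.0
```

Run:
```python
from h import *
f,K,R,t=cam("wrist"); s=ctrl.read_state(); print(s["time"],s["eef_pos"],s["width"],s["wrist_force"])
save("final",f)
d=np.load("c_w2.npz");
# warp w2 -> this view at z=192 plane around pin, and compare dark pin blob location in both
def pin(f,A):
    g=f.max(2);c=proj([[492.7,-14.8,192]],*A)[0];u,v=c.astype(int);w=g[v-40:v+40,u-40:u+40]
    m=(w<70);ys,xs=np.nonzero(m);return c.round(1),atz(u-40+xs.mean(),v-40+ys.mean(),192,*A).round(1),m.sum()
print(pin(d["f"],(d["K"],d["R"],d["t"])),pin(f,(K,R,t)))
sc=cam("scene")[0].astype(int);o=np.load("c_scene.npz")["f"].astype(int)
w=np.abs(sc-o).sum(2)[150:235,195:262];print("caddy/tongs diff px",(w>60).sum(), "figurine",(np.abs(sc-o).sum(2)[250:300,205:232]>60).sum())
```

```text
19.5333 [492.31084156 -14.91804056 447.60955072] 0.998590417737866 [-0.30341525  0.34372299 -0.28713723]
(array([256.9, 215.1]), array([503.5, -10.7, 192. ]), np.int64(3018)) (array([257.8, 194.4]), array([504.6, -10. , 192. ]), np.int64(3146))
caddy/tongs diff px 1020 figurine 19
```

```bash
python3 -c "
from workcell import ctrl
print(ctrl.hand_in())"
```

```text
the job is handed in; nothing more can be done
None
```

The job is handed in, with no verdict returned: by my checks the tall tealight sits fully home and level in the recess, let go, and the tongs stand jaws down in their caddy, at 19.5 s with no contact force read above about 8 N.

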